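# Shut the two lapping leaves of an instrument case

### The job

Shut the white instrument case on the counter. Its two top leaves lap where they meet: press the leaf with the stepped (rebated) edge fully down first, while the other still stands open, then press down the leaf with the overhanging steel flange so that its flange lies over the step and both leaves are fully home.

Things in the scene. Friction and masses are not known exactly. Their poses are not given: they have to be found in the camera images.
- case: White instrument case, fixed, turned any way; 170 mm (x) by 280 (y) by 100 high; origin: centre of underside, z up. Two 12 mm thick top leaves, hinged along its x at the rim (z 100 mm), at y = -140 (rebated) and +140 mm (flanged), each 170 mm long, reaching 150 mm from its hinge, lap at y = 0 when shut. They start 28 to 46 degrees open, free edges raised towards each other.
- rebated_leaf (a joint): Opening of the rebated leaf, rad: 0 shut (level), grows as the free edge rises. White, hinged at case y = -140 mm; white top 112 mm above the counter when shut. Its last 23 mm steps down to a bare steel ledge 7 mm thick on which the flange lies. Friction hinge (0.3 N m) stays where left; 2 to 10 N down on its white part shuts it. Blocked by the flange if the other leaf is shut first.
- flanged_leaf (a joint): Opening of the flanged leaf, rad: 0 shut (level), grows as the free edge rises. White, hinged at case y = +140 mm; white top 112 mm above the counter when shut. A steel strap 55 mm wide, 7 thick, with four screws runs along its free edge, 3 mm proud of the white face and overhanging it by 22 mm: the flange. Friction hinge (0.3 N m) stays where left; press down on the white part to shut.

How it is judged (in metres and radians):
On the way, in this order (a step that is already met when the one before it is completed fails the run):
1. the rebated leaf is shut while the flanged leaf still stands open (value of joint rebated_leaf below 0.05 rad and value of joint flanged_leaf above 0.25 rad), for 0.2 s.
2. the flanged leaf is shut over the shut rebated leaf (value of joint each of rebated_leaf, flanged_leaf below 0.05 rad), for 0.2 s.
At the end, for the whole second after the job is handed in: Both leaves are shut to within 0.05 rad (about 7 mm at the free edge), the flange lying over the rebated ledge; the rebated leaf was shut first, with the flanged leaf still open by more than 0.25 rad (all of step 2); the robot touches nothing.
It also fails if it takes over 38 s, if anything falls off the work surface, if the arm or the gripper's body presses on something with over 40 N, if the wrist force passes 120 N, or if a joint passes its speed limit or range.

### The arm

A 6-joint arm with a two-finger parallel gripper is mounted at the origin on the work surface. World frame = base frame: x ahead of the robot, y to its left, z up, the work surface at z = 0. Lengths are in mm, angles in rad, forces in N, time in s.
With the tool pointing down it reaches from about 275 to 825 mm from the base axis. Payload 4.9 kg.
Tool frame: the origin (TCP) lies at the very end of the fingers, on their centre line; the grasp point (between the pads) lies 19 mm behind it; z points along the fingers, y is the direction in which the jaws open and shut (so a half turn about z gives the same grasp; the last joint's range is limited). The gripper opens to 85 mm and grips with 20 to 120 N. Pads are 22 mm wide; open, the fingers measure 114 mm over their backs; the gripper's body (76 mm by 85 mm) begins 54 mm behind the grasp point. The pads swing forward as they close: fully open they stand 13 mm farther back than shut.
Start: joints at [-1.347, 0.326, -0.193, 1.052, 0, 1.437], TCP at [192.631, -515.182, 231.281] pointing down, gripper open.
Joint ranges: [-2.65, 2.65], [-0.97, 1.79], [-1.3, 1.35], [-1.93, 2.1], [-1.47, 1.37], [-3.14, 3.14]. Speed limits (rad/s): [2.57, 2.57, 3.14, 3.14, 3.14, 3.14].

### API

Orientations are given as [roll, pitch, yaw] about the fixed x, y, z axes, in that order (R = Rz(yaw) Ry(pitch) Rx(roll)).
In Python, from bench import bot, solve_ik, imaging gives the robot as it stands. Calls block until the motion is done:
- bot.move_ptp(position, orientation): joint-space move of the TCP to a pose.
- bot.movel(position, rot=None, max_speed=150, threshold=None): straight line of the TCP; rot=None keeps the orientation; max_speed is the mean speed in mm/s. With threshold (N) it stops when the force on the tool has changed by that much, and returns True; else False.
- bot.move_j(angles): joint-space move.
- bot.grip(opening, effort=None): opening from 0.0 (shut) to 1.0 (fully open); effort is the grip in N (None keeps the last); returns when the fingers have stopped.
- bot.dwell(seconds).
- solve_ik(position, orientation): joint angles nearest the present ones, or None.
- bot.get_state(): the state.
- imaging.capture(name): name is "scene" or "top" or "wrist"; returns the picture (420x560x3 uint8, blue, green, red); there is no depth.
- imaging.camera_model(name): a dict with "K" (3x3 intrinsics, pixels), "k1" (the pictures are not rectified: a ray, as slopes to the right and down, at radius r is drawn at 1 + k1 r^2 times it, then the intrinsics apply), "position" and "rotation" of the camera in the world. Camera axes: x right, y up, looking along -z (the intrinsics and any distortion apply to the point x, -y, -z); pixel columns grow to the right and rows downward; lengths in mm; the calibration is good to about 2 mm. A picture is of the moment at which its call begins: read the wrist's pose just before it. camera_model takes no time and is no camera call; for the wrist camera it gives the pose at the moment of the call.
A pose or a line that the arm cannot do raises bot.IKError and nothing moves.
- bot.sign_off(): hands the job in, once; it reports no verdict.
The state is a dict: "t": time; "qpos": joint angles; "joint_velocities": joint speeds; "effort": joint torques, N m; "tcp_pos": TCP position; "orientation": TCP orientation; "contact_force": force on the tool from outside, world axes, zero at the start; "wrist_torque": the same for the moment, N m; "opening": opening from 0.0 (shut) to 1.0 (fully open).
Only numpy, scipy, OpenCV 4.12 (cv2) and the standard library are available. Lean on these libraries where they do the work, as an engineer would, in place of code of your own. Each camera call takes 0.05 s, during which the arm holds its last target.

## Working session

There is one attempt and no reset: what is moved stays moved. The work goes in short steps, each a Python script; the robot and the scene stay as the last script left them, time stands still between calls to the robot, and variables do not carry over. Pictures are saved under pics/ and viewed, and the job is handed in when it is done.

```bash
ls; mkdir -p pics
python3 - <<'E'
from bench import bot, solve_ik, imaging
import cv2
for n in("scene","top","wrist"):
    im=imaging.capture(n); cv2.imwrite(f"pics/{n}0.png",im)
    m=imaging.camera_model(n); print(n,m)
s=bot.get_state(); print(s)
E
```

```text
pics
scene {'K': array([[465.10512671,   0.        , 282.59662681],
       [  0.        , 465.10512671, 207.71735705],
       [  0.        ,   0.        ,   1.        ]]), 'k1': -0.04299910706280019, 'position': array([1063.74124811,  361.52244414,  695.45595769]), 'rotation': array([ 0.81987141, -0.00425017,  2.15608758])}
top {'K': array([[525.60014156,   0.        , 278.30404803],
       [  0.        , 525.60014156, 203.62414885],
       [  0.        ,   0.        ,   1.        ]]), 'k1': -0.17378435151968083, 'position': array([454.35109753,  51.06383563, 983.94004932]), 'rotation': array([ 0.10624037, -0.03426991, -1.59209354])}
wrist {'K': array([[337.15952175,   0.        , 283.67655332],
       [  0.        , 337.15952175, 207.66871942],
       [  0.        ,   0.        ,   1.        ]]), 'k1': -0.044001361185825025, 'position': array([ 267.94542697, -486.19376657,  372.94634185]), 'rotation': array([-0.32430586,  0.00195085, -1.2126092 ])}
{'t': 0.15, 'qpos': array([-1.34720701e+00,  3.26777720e-01, -1.93347440e-01,  1.05202736e+00,
        5.32205001e-06,  1.43656146e+00]), 'joint_velocities': array([ 0.0012224 , -0.00049978,  0.00357022, -0.0005565 , -0.00046717,
       -0.00199227]), 'effort': array([ 7.95870001e-04, -4.43702638e+01,  2.62664938e+01,  1.04319229e-02,
       -2.14495631e-04, -1.41646652e-06]), 'tcp_pos': array([ 192.5240331 , -514.72314364,  230.68206553]), 'orientation': array([-3.14024937e+00, -1.86776895e-04,  3.57824052e-01]), 'contact_force': array([ 0.2874254 ,  0.50527033, -0.39686959]), 'wrist_torque': array([-0.04021639,  0.04929548, -0.02727379]), 'opening': 1.001409991308862}
```

View pics/scene0.png

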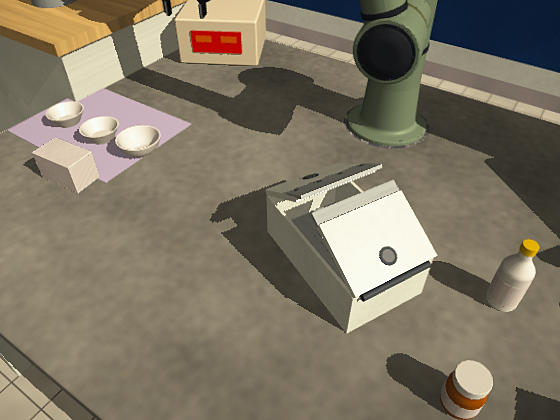

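View pics/top0.png

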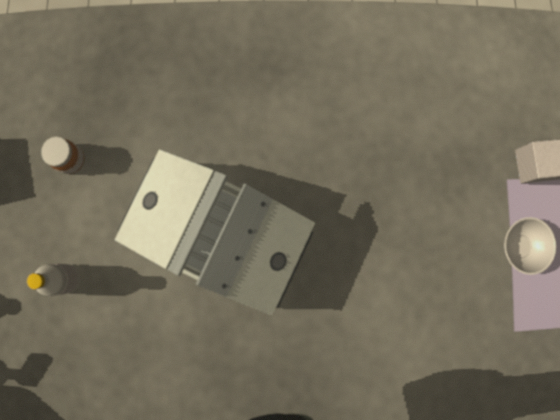

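Rebated leaf (bare ledge strip, about x 175–222) is on the left of the top view. The flanged leaf (dark strap with four screws at (264,204)…(225,286)) is on the right. Next I zoom in for the corners.

```bash
cat > h.py <<'E'
import numpy as np, cv2
from scipy.spatial.transform import Rotation as R
from bench import bot, solve_ik, imaging
def ray(m,uv):
    K=m["K"];p=np.linalg.inv(K)@[uv[0],uv[1],1]
    d=cv2.undistortPoints(np.array([[uv]],float),K,np.array([m["k1"],0,0,0.]))[0,0]
    # model: drawn = ray*(1+k1 r^2), same as OpenCV
    v=np.array([d[0],-d[1],-1.])
    return np.array(m["position"]),R.from_euler("xyz",m["rotation"]).apply(v)
def plane(m,uv,z):
    o,d=ray(m,uv); return o+d*(z-o[2])/d[2]
def proj(m,P):
    c=R.from_euler("xyz",m["rotation"]).inv().apply(np.array(P)-m["position"]); x=c[0]/-c[2];y=-c[1]/-c[2]
    f=1+m["k1"]*(x*x+y*y); K=m["K"]; return np.array([K[0,0]*x*f+K[0,2],K[1,1]*y*f+K[1,2]])
def tri(m1,a,m2,b):
    o1,d1=ray(m1,a);o2,d2=ray(m2,b)
    s=np.linalg.lstsq(np.c_[d1,-d2],o2-o1,rcond=None)[0]
    p,q=o1+s[0]*d1,o2+s[1]*d2
    return (p+q)/2,np.linalg.norm(p-q)
E
python3 - <<'E'
from h import *
a=cv2.imread("pics/top0.png")[130:330,100:330]; cv2.imwrite("pics/top0z.png",cv2.resize(a,None,fx=3,fy=3,interpolation=cv2.INTER_CUBIC))
a=cv2.imread("pics/scene0.png")[150:340,200:450]; cv2.imwrite("pics/scene0z.png",cv2.resize(a,None,fx=3,fy=3,interpolation=cv2.INTER_CUBIC))
for n in("scene","top"): print(n,proj(imaging.camera_model(n),[0,0,0]))
E
```

```text
scene [386.0300298  123.04108262]
top [292.58102643 497.37434451]
```

View pics/top0z.png

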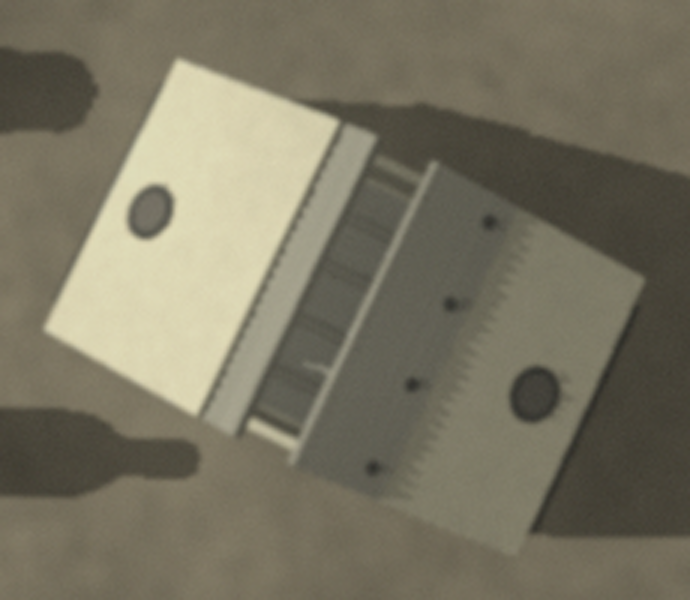

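View pics/scene0z.png

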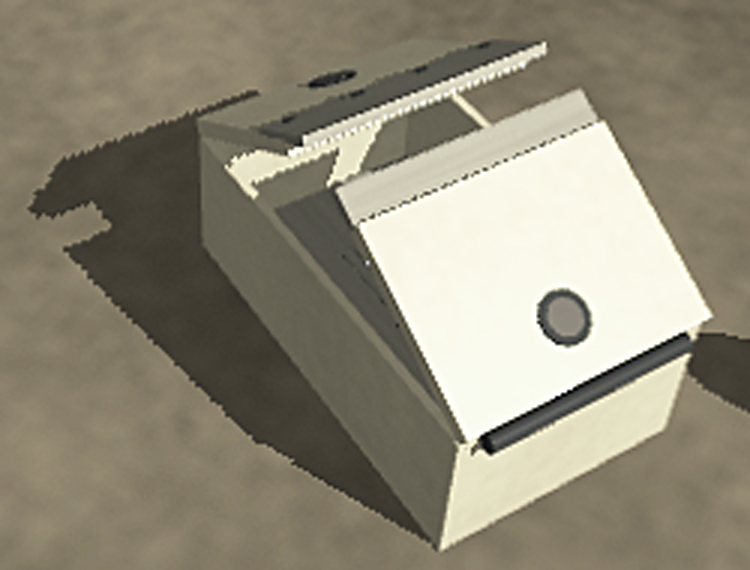

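Run:
```python
from h import *
np.set_printoptions(precision=1,suppress=True)
S=imaging.camera_model("scene");T=imaging.camera_model("top")
sc=lambda a:np.array(a)/3+[200,150]-1/3
tp=lambda a:np.array(a)/3+[100,130]-1/3
b=[plane(S,sc(a),0) for a in((440,549),(667,430),(203,245))]
print("base",b, np.linalg.norm(b[0]-b[1]),np.linalg.norm(b[0]-b[2]))
ax=b[0]-b[1]; print("yaw edge",np.degrees(np.arctan2(ax[1],ax[0]))); ay=b[2]-b[0]; print(np.degrees(np.arctan2(ay[1],ay[0])))
pr=dict(rh1=((463,443),(175,58)),rh2=((712,318),(43,330)),rw1=((358,225),(342,122)),rw2=((606,122),(200,415)),rl1=((337,185),(377,135)),rl2=((583,90),(237,437)),ff1=((300,145),(433,162)),ff2=((546,45),(293,463)),
 fh1=((200,122),(645,280)))
for k,(s,t) in pr.items(): print(k,*tri(S,sc(s),T,tp(t)))
```

```text
base [array([641.2, 215.6,   0. ]), array([490.1, 293.1,   0. ]), array([518.6, -34.3,   0. ])] 169.77115212641866 278.3268707694961
yaw edge -27.147221235956245
-116.12618713404181
rh1 [644.7 220.3 108.6] 3.0472969962590857
rh2 [491.3 296.3 107.4] 0.0038616340360891183
rw1 [594.5 122.1 170.3] 1.23662924426604
rw2 [443.1 198.  170.3] 3.6377179523194005
rl1 [585.4 103.  182.3] 1.1179901032777622
rl2 [431.8 177.7 177.1] 3.2936190342761953
ff1 [571.2  72.8 185.3] 2.361340598818743
ff2 [419.  147.1 188.8] 1.843910049688517
fh1 [512.8 -40.1 105.9] 2.992327033646175
```

```bash
cat >> h.py <<'E'
YD=np.radians(-116.4)
yd=np.array([np.cos(YD),np.sin(YD)]); C=np.array([503.5,129.5])
E
python3 - <<'E'
from h import *
print(bot.get_state()["t"])
for y in(-55,70):
  for dy in (-116.4,-26.4,63.6,153.6):
    p=C+y*yd
    a=solve_ik([*p,112],[np.pi,0,np.radians(dy)]); b=solve_ik([*p,260],[np.pi,0,np.radians(dy)])
    print(y,p,dy,None if a is None else np.round(a,2),None if b is None else np.round(b,2))
E
```

```text
0.15
-55 [527.95493486 178.76414681] -116.4 [ 0.19  0.45 -0.34  0.78  0.   -0.92] [ 0.19  0.32 -0.12  1.13  0.   -0.92]
-55 [527.95493486 178.76414681] -26.4 [ 0.19  0.45 -0.34  0.78  0.   -2.49] [ 0.19  0.32 -0.12  1.13  0.   -2.49]
-55 [527.95493486 178.76414681] 63.6 [ 0.19  0.45 -0.34  0.78  0.    2.23] [ 0.19  0.32 -0.12  1.13  0.    2.23]
-55 [527.95493486 178.76414681] 153.6 [ 0.19  0.45 -0.34  0.78  0.    0.65] [ 0.19  0.32 -0.12  1.13  0.    0.65]
70 [472.37553746  66.80017678] -116.4 [-0.01  0.32 -0.55  0.71  0.   -1.12] [-0.01  0.17 -0.32  1.08  0.   -1.12]
70 [472.37553746  66.80017678] -26.4 [-0.01  0.32 -0.55  0.71  0.   -2.7 ] [-0.01  0.17 -0.32  1.08  0.   -2.7 ]
70 [472.37553746  66.80017678] 63.6 [-0.01  0.32 -0.55  0.71  0.    2.02] [-0.01  0.17 -0.32  1.08  0.    2.02]
70 [472.37553746  66.80017678] 153.6 [-0.01  0.32 -0.55  0.71  0.    0.45] [-0.01  0.17 -0.32  1.08  0.    0.45]
```

Run:
```python
from h import *
rot=[np.pi,0,np.radians(63.6)]
p=C-55*yd
bot.grip(0.0,30)
s=bot.get_state(); print(s["t"])
bot.movel([*s["tcp_pos"][:2],290],max_speed=150)
bot.move_ptp([*p,270],rot)
s=bot.get_state(); print(s["t"],s["tcp_pos"],s["contact_force"])
bot.movel([*p,185],max_speed=120)
print("thr",bot.movel([*p,109],max_speed=40,threshold=20))
s=bot.get_state(); print(s["t"],s["tcp_pos"],s["contact_force"])
for n in("scene","top"):
    cv2.imwrite(f"pics/{n}1.png",imaging.capture(n))
```

```text
0.9167
4.175 [528.25102552 177.99123625 269.98765858] [0.05979837 0.55415731 0.10019431]
thr True
6.7333 [527.750085   178.65848008 112.00616507] [-1.46070955 -0.54447204  6.09931667]
```

View pics/scene1.png

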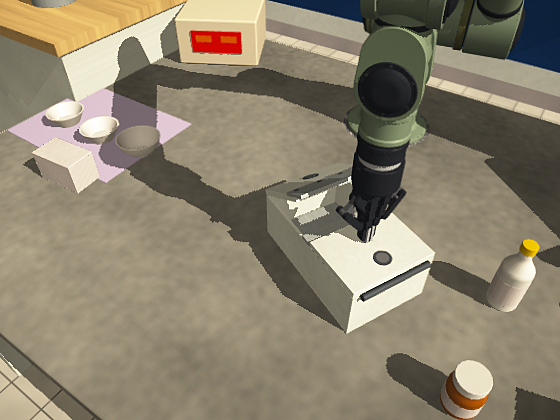

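The gripper is on the rebated leaf at (368,240). The leaf lies level with the rim, TCP z is 112.0 mm, and the flanged leaf is still up at (320,185). I'll back off and press the flanged leaf.

Run:
```python
from h import *
bot.dwell(0.3)
p=C-55*yd; q=C+70*yd
bot.movel([*p,240],max_speed=120)
cv2.imwrite("pics/scene2.png",imaging.capture("scene"))
bot.movel([*q,240],max_speed=120)
bot.movel([*q,175],max_speed=100)
print("thr",bot.movel([*q,109],max_speed=40,threshold=20))
s=bot.get_state(); print(s["t"],s["tcp_pos"],s["contact_force"])
bot.dwell(0.3)
bot.movel([*q,280],max_speed=150)
bot.move_j([-0.9,*bot.get_state()["qpos"][1:]])
s=bot.get_state(); print(s["t"],s["tcp_pos"],s["contact_force"])
for n in("scene","top"):
    cv2.imwrite(f"pics/{n}3.png",imaging.capture(n))
a=cv2.imread("pics/scene3.png")[150:340,200:450]; a=cv2.resize(a,None,fx=3,fy=3)
cv2.imwrite("pics/scene3z.png",a)
a=cv2.imread("pics/top3.png")[130:330,100:330]; cv2.imwrite("pics/top3z.png",cv2.resize(a,None,fx=3,fy=3,interpolation=cv2.INTER_CUBIC))
```

```text
thr True
11.8667 [472.36088776  66.93699806 111.97000231] [-1.67149823 -0.11286186  7.36437962]
14.95 [ 350.61063151 -322.40547092  278.99750352] [ 0.46309769  0.35587039 -0.41235583]
```

View pics/scene3z.png

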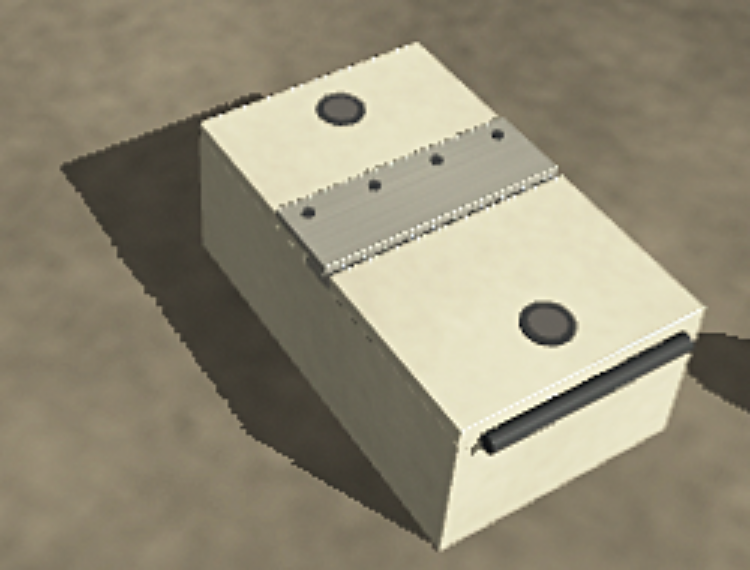

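View pics/top3z.png

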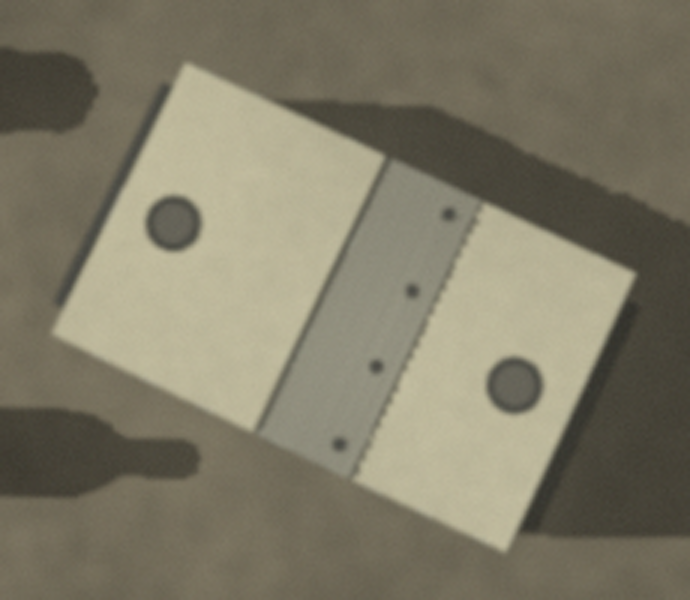

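Both zoomed views show the two white faces level. The flange strap runs from (328,270) to (558,172) in the scene zoom, lying over the ledge with no open gap. The arm is clear, so I'm handing in.

```bash
python3 -c "
from bench import bot
bot.sign_off()"
```

```text
the job is handed in; nothing more can be done
```

The case is shut and the job is handed in, at about 15 s on the robot's clock against the 38 s limit. With the gripper closed, I pressed the rebated leaf down first while the flanged leaf stood about 30° open (0.52 rad), then pressed the flanged leaf down over it.

- **Fully home:** each press stopped on the 20 N force threshold, at a fingertip height of 112.0 mm on both leaves. That matches the 112 mm given for the white tops when shut.
- **Flange over the ledge:** the last scene and top pictures show both leaves level, with the steel flange lying flat over the step.
- **Arm clear:** I moved the arm well away from the case before handing in, and the contact force there read close to zero.

Some triangulated points disagreed between the two cameras by up to 3.6 mm, which was small enough not to matter for the presses. No other check failed or disagreed.

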